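Tare the screw scale with the empty green tin

TASK

Take the empty green tin from the rack and set it down upright in the weighing cradle of the scale, resting on the cradle's floor between its two side walls and about midway along it (the rack bays only let you hold a tin by its long sides and the cradle only by its ends, so put the tin down on the bench in between and take it again the other way). Then turn the tare knob, which turns the white dial, until the red pointer reads zero, its tip over the green zero mark, and leave the scale like that with the tin in it. Leave the other tins, the chisel and the wood offcut where they are.

Things in the scene. Friction and masses are not known exactly. Their poses are not given: they have to be found in the camera images.
- green_tin: Empty green rectangular steel tin, open at the top, 62 long x 40 wide x 45 mm high, walls 3 mm, 0.12 to 0.19 kg. Origin at the centre of its underside; x along its length, y across its width, z up out of its mouth. It starts in one of the three bays of the rack, on the rack's 10 mm thick floor.
- grey_tin: Grey tin, size and make as the green tin (62 x 40 x 45 mm, open top); origin at the centre of its underside, x along its 62 mm length. A bystander: leave it in its bay.
- red_tin: Red tin, size and make as the green tin (62 x 40 x 45 mm, open top); origin at the centre of its underside, x along its 62 mm length. A bystander: leave it in its bay.
- rack: Fixed plywood rack, 222 long x 60 wide, floor 10 mm thick, for three tins end to end. Origin at the centre of its underside, x along its length. Four cross dividers, 5 mm thick, tops 40 mm above the bench, make three bays 72 mm apart (2.5 mm play at each end of a tin). Open along both long sides: a tin in it can be gripped only across its 40 mm width. Bench to its left is clear.
- cradle_floor (a point): Centre of the floor of the scale's aluminium cradle, a U-shaped trough open at both ends and on top: 104 mm long (point x), 52 mm wide inside (point y), walls 3 mm thick, 48 mm high above this floor. Empty, the floor is 78 mm above the bench. It rides on a soft spring (150 N/m, travel 20 mm at most) and sinks 8 to 13 mm under the tin.
- tare_grip (a point): Grip point of the tare knob, on its vertical axis, 80 mm above the bench: a black bar 46 long (point x, yellow line on top) x 14 thick (point y), from 63 to 95 mm above the bench. It turns the white dial under it (128 mm across); the bar's +x points at the dial's zero mark. It stands 135 mm from the cradle's centre along the cradle's +y, on the same fixed blue housing (150 x 270, 50 mm high).
- tare_knob (a joint): Angle of the tare knob and its dial in rad, growing clockwise seen from above; turns both ways with light friction (0.03 N m) for more than a full turn and stays where it is left.
- pointer_tip (a point): Tip of the red pointer, 54 mm from the knob's axis, 55 mm above the bench. The knob does not move it: with the cradle empty it points along the cradle's +x, and it swings clockwise seen from above in proportion to the load (0.7 to 1.3 rad for the green tin); read it with the hand off the tin and cradle.
- zero_mark (a point): The green zero mark, 20 x 8 mm, on the white dial, which turns with the tare knob; this point 54 mm from its axis, 55 mm above the bench. The pointer reads zero when this mark lies under its tip.
- chisel: Chisel lying on the bench, about 225 mm long, wooden handle 26 mm thick; origin on the bench under the front of its handle, x towards the blade. A bystander.
- offcut: Dark wood offcut 75 x 50 x 30 mm on the bench, origin at the centre of its underside. A bystander.
Things that resemble listed ones, but are neither listed nor needed, are in the scene too. Leave any yellow look-alike of the green_tin alone.

How it is judged (in metres and radians):
On the way, in this order (a step that is already met when the one before it is completed fails the run):
1. the green tin stands in the cradle, let go (x of green_tin in the frame of cradle_floor between -0.018 and 0.018 m and y of green_tin in the frame of cradle_floor between -0.0085 and 0.0085 m and z of green_tin in the frame of cradle_floor between -0.005 and 0.005 m and angle between green_tin's own z axis and vertical below 0.08 rad and contact force between the fingers and green_tin below 0.1 N), for 0.3 s.
2. the tare knob is turned until the zero mark lies under the pointer, the tin standing in the cradle (horizontal distance between pointer_tip and zero_mark below 0.005 m and x of green_tin in the frame of cradle_floor between -0.018 and 0.018 m and y of green_tin in the frame of cradle_floor between -0.0085 and 0.0085 m and z of green_tin in the frame of cradle_floor between -0.005 and 0.005 m and angle between green_tin's own z axis and vertical below 0.08 rad), for 0.2 s.
At the end, for the whole second after the job is handed in: Green tin upright (0.08 rad) and free on the cradle floor (5 mm in height), within 18 mm of its middle along and 8.5 mm across; pointer tip within 5 mm of the zero mark; tin and knob at rest, let go; other tins, chisel and offcut within 20 mm of their start (all of step 2 and contact force between the fingers and green_tin below 0.1 N and velocity of joint tare_knob between -0.05 and 0.05 rad/s and linear speed of green_tin below 0.01 m/s and contact force between the fingers and scale below 0.1 N); the robot touches nothing.
It fails at once if the grey tin is moved more than 20 mm (distance of grey_tin from where it was at the start of the episode above 0.02 m).
It fails at once if the red tin is moved more than 20 mm (distance of red_tin from where it was at the start of the episode above 0.02 m).
It fails at once if the chisel is moved more than 20 mm (distance of chisel from where it was at the start of the episode above 0.02 m).
It fails at once if the offcut is moved more than 20 mm (distance of offcut from where it was at the start of the episode above 0.02 m).
It also fails if it takes over 72 s, if anything falls off the work surface, if the arm or the gripper's body presses on something with over 40 N, if the wrist force passes 120 N, or if a joint passes its speed limit or range.

ROBOT

A 6-joint arm with a two-finger parallel gripper is mounted at the origin on the work surface. World frame = base frame: x ahead of the robot, y to its left, z up, the work surface at z = 0. Lengths are in mm, angles in rad, forces in N, time in s.
With the tool pointing down it reaches from about 400 to 825 mm from the base axis. Payload 7 kg.
Tool frame: the origin (TCP) lies at the very end of the fingers, on their centre line; the grasp point (between the pads) lies 19 mm behind it; z points along the fingers, y is the line along which they close (so a half turn about z gives the same grasp; the last joint's range is limited). The gripper opens to 88 mm and grips with 3 to 60 N. Pads are 19 mm wide; open, the fingers measure 130 mm over their backs; the gripper's body (78 mm by 193 mm) begins 47 mm behind the grasp point.
Start: joints at [1.551, 0.359, 0.012, 0, -1.224, -0.288], TCP at [204.509, 643.251, 226.561] pointing down, gripper open.
Joint ranges: [-3.07, 3.07], [-1.43, 2.12], [-1.02, 1.25], [-3.03, 1.67], [-3.05, -0], [-3.03, 3.03]. Speed limits (rad/s): [2.39, 2.39, 3.01, 3.14, 3.14, 3.14].

INTERFACE

Orientations are given as a unit quaternion [x, y, z, w].
In Python, from plant import bot gives the robot as it stands. Calls block until the motion is done:
- bot.move_ptp(position, orientation): joint-space move of the TCP to a pose.
- bot.line_to(position, velocity=150, ori=None): straight line of the TCP; ori=None keeps the orientation; velocity is the mean speed in mm/s.
- bot.move_joints(angles): joint-space move.
- bot.move_gripper(opening, force=None): finger opening in mm; force is the grip in N (None keeps the last); returns when the fingers have stopped.
- bot.pause(seconds).
- bot.solve_ik(position, orientation): joint angles nearest the present ones, or None.
- bot.read_state(): the state.
- bot.camera(name): name is "scene" or "top" or "wrist"; returns the picture (420x560x3 uint8, red, green, blue); there is no depth.
- bot.get_calibration(name): a dict with "fx", "fy", "cx", "cy" (pixels), "view" (4x4, takes a point from world to camera coordinates); the wrist camera has in their place "T_tool_cam" (4x4, takes a point from camera to tool coordinates, whose origin is the TCP and whose axes are the flange's). Camera axes: x right, y up, looking along -z (the intrinsics and any distortion apply to the point x, -y, -z); pixel columns grow to the right and rows downward; lengths in mm; the calibration is good to about 2 mm. A picture is of the moment at which its call begins: read the wrist's pose just before it. get_calibration takes no time and is no camera call.
A pose or a line that the arm cannot do raises bot.Unreachable and nothing moves.
- bot.close_job(): hands the job in; it is judged then, once.
The state is a dict: "t": time; "joint_pos": joint angles; "qvel": joint speeds; "tau": joint torques, N m; "tcp_pos": TCP position; "eef_rot": TCP orientation; "contact_force": force on the tool from outside, world axes, zero at the start; "moment": the same for the moment, N m; "width": finger opening in mm; "finger_force": force on a finger pad.
Only numpy, scipy, OpenCV 4.12 (cv2) and the standard library are available. Lean on these libraries where they do the work, as an engineer would, in place of code of your own. Each camera call takes 0.05 s, during which the arm holds its last target. There are 200 camera calls.

## Working session

There is one attempt and no reset: what is moved stays moved. The work goes in short steps, each a Python script; the robot and the scene stay as the last script left them, time stands still between calls to the robot, and variables do not carry over. Pictures are saved under pics/ and viewed, at most 10 in all, crops included, and the job is handed in when it is done.

```bash
ls; mkdir -p pics
python3 - <<'E'
from plant import bot
import cv2
for n in("top","scene"):
    cv2.imwrite(f"pics/{n}0.png",bot.camera(n)[:,:,::-1])
    c=bot.get_calibration(n);print(n,c)
print(bot.get_calibration("wrist"));print(bot.read_state())
E
```

```text
pics
top {'fx': 394.9050162832996, 'fy': 394.9050162832996, 'cx': 278.2575251255461, 'cy': 218.62906071968735, 'view': array([[ 1.39505480e-02, -9.99790358e-01,  1.49874125e-02,
         4.05534226e+01],
       [ 9.91092951e-01,  1.58113895e-02,  1.32229960e-01,
        -5.77980522e+02],
       [-1.32439211e-01,  1.30092385e-02,  9.91105754e-01,
        -9.72179196e+02],
       [ 0.00000000e+00,  0.00000000e+00,  0.00000000e+00,
         1.00000000e+00]])}
scene {'fx': 443.3816901953774, 'fy': 443.3816901953774, 'cx': 275.9298010363722, 'cy': 214.1956563862069, 'view': array([[-2.95732084e-01,  9.55222765e-01,  9.59183038e-03,
         1.05783775e+02],
       [-7.17284929e-01, -2.28676898e-01,  6.58186301e-01,
         3.72268634e+02],
       [ 6.30907969e-01,  1.87766731e-01,  7.52793989e-01,
        -1.42893081e+03],
       [ 0.00000000e+00,  0.00000000e+00,  0.00000000e+00,
         1.00000000e+00]])}
{'fx': 298.37987670477077, 'fy': 298.37987670477077, 'cx': 283.06807878110226, 'cy': 206.50031131634486, 'T_tool_cam': array([[-4.06418939e-04,  9.56126122e-01,  2.92955072e-01,
    
[... 269 characters left out ...]
0e+00]])}
{'t': 0.1, 'joint_pos': array([ 1.55111259e+00,  3.59321343e-01,  1.11785104e-02, -2.95444768e-04,
       -1.22412883e+00, -2.88117001e-01]), 'qvel': array([-0.00176087, -0.00276909,  0.00129623,  0.00054151, -0.00124518,
        0.00202373]), 'tau': array([-2.15105305e-03, -5.84164310e+01,  2.93752384e+01,  7.01549828e+00,
        1.01584475e-02, -5.17426622e-05]), 'tcp_pos': array([204.38757849, 642.8583085 , 225.72701893]), 'eef_rot': array([ 9.88172705e-01, -1.53343215e-01, -3.89380889e-05,  7.49618339e-04]), 'contact_force': array([-0.11415357, -0.89176039,  0.81206803]), 'moment': array([ 0.00377064,  0.00086174, -0.03824018]), 'finger_force': 0.0, 'width': 87.39211831126055}
```

View pics/top0.png

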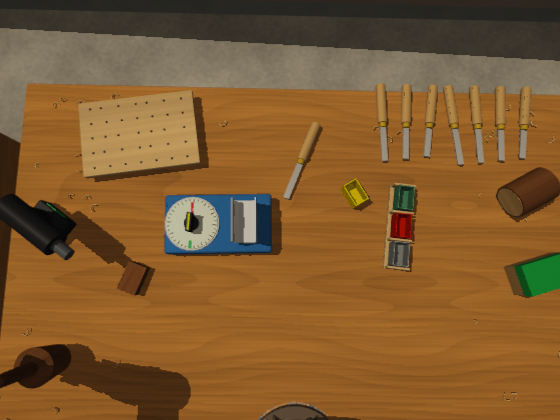

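View pics/scene0.png

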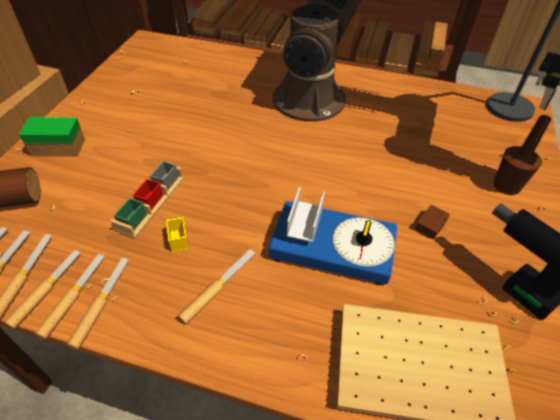

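The top view shows several candidates:
- Green tin in the rack's far bay at (403,198). This is the one I want.
- Yellow tin look-alike at (356,193).
- Green block at (540,275), which is solid and not in the rack.
- Red tin at (401,227) and grey tin at (399,255), both in the rack.

The scale is at (218,223), with the cradle at (244,221) and the knob at (191,222). Next I'll check the choice in a close crop from the wrist camera.

```bash
cat > h.py <<'E'
from plant import bot
import numpy as np, cv2
from scipy.spatial.transform import Rotation as R
def cam(n,st=None):
    """returns K-dict and world->camera 4x4"""
    c=bot.get_calibration(n)
    if n!="wrist": return c,np.array(c["view"])
    T=np.eye(4);T[:3,:3]=R.from_quat(st["eef_rot"]).as_matrix();T[:3,3]=st["tcp_pos"]
    return c,np.linalg.inv(T@c["T_tool_cam"])
def unproj(cv,u,v,z):
    c,V=cv; d=np.array([(u-c["cx"])/c["fx"],-(v-c["cy"])/c["fy"],-1.])
    Rt=V[:3,:3].T; o=-Rt@V[:3,3]; w=Rt@d
    return o+w*(z-o[2])/w[2]
def proj(cv,p):
    c,V=cv; q=V[:3,:3]@p+V[:3,3]
    return np.array([c["cx"]+c["fx"]*q[0]/-q[2], c["cy"]-c["fy"]*q[1]/-q[2]])
def down(yaw):
    """tool z down, tool y (closing line) at world angle yaw from +y... closing dir = (sin yaw... ) see code"""
    y=np.array([np.cos(yaw),np.sin(yaw),0]);z=np.array([0,0,-1.]);x=np.cross(y,z)
    return R.from_matrix(np.c_[x,y,z]).as_quat()
def ori(yaw):
    """closing line along world angle yaw (mod pi): branch with last joint nearer mid range is picked"""
    return down(yaw)
E
python3 - <<'E'
from h import *
t=cam("top")
for n,u,v,z in [("rack far",403.5,184,40),("rack near",398.5,270,40),("green",403,198,45),("knob",191,222,95),("cradle",244,221,90),("red",401,227,45),("grey",399,255,45),("yellow",356,193,45),("offcut",134,278,30),("chisel",302,160,20)]:
    print(n,unproj(t,u,v,z).round(0))
for p in ([560,-250,300],[560,150,300]):
    for yaw in np.arange(-3,3.2,.785):
        q=bot.solve_ik(p,down(yaw)); print(p,round(yaw,2),None if q is None else np.round(q,2))
E
```

```text
rack far [ 673. -275.   40.]
rack near [ 451. -256.   40.]
green [ 635. -271.   45.]
knob [558. 259.  95.]
cradle [563. 133.  90.]
red [ 560. -263.   45.]
grey [ 489. -256.   45.]
yellow [ 646. -150.   45.]
offcut [422. 410.  30.]
chisel [738. -12.  20.]
[560, -250, 300] -3.0 [-0.1   0.22 -0.01  0.   -1.34  0.24]
[560, -250, 300] -2.22 [-0.1   0.22 -0.01  0.   -1.34  1.03]
[560, -250, 300] -1.43 [-0.1   0.22 -0.01  0.   -1.34  1.81]
[560, -250, 300] -0.64 [-0.1   0.22 -0.01  0.   -1.34  2.6 ]
[560, -250, 300] 0.14 [-0.1   0.22 -0.01  0.   -1.34 -2.9 ]
[560, -250, 300] 0.93 [-0.1   0.22 -0.01  0.   -1.34 -2.11]
[560, -250, 300] 1.71 [-0.1   0.22 -0.01  0.   -1.34 -1.33]
[560, -250, 300] 2.5 [-0.1   0.22 -0.01  0.   -1.34 -0.54]
[560, 150, 300] -3.0 [ 0.6   0.16 -0.09  0.   -1.32 -0.46]
[560, 150, 300] -2.22 [ 0.6   0.16 -0.09  0.   -1.32  0.33]
[560, 150, 300] -1.43 [ 0.6   0.16 -0.09  0.   -1.32  1.11]
[560, 150, 300] -0.64 [ 0.6   0.16 -0.09  0.   -1.32  1.9 ]
[560, 150, 300] 0.14 [ 0.6   0.16 -0.09  0.   -1.32  2.68]
[560, 150, 300] 0.93 [ 0.6   0.16 -0.09  0.   -1.32 -2.82]
[560, 150, 300] 1.71 [ 0.6   0.16 -0.09  0.   -1.32 -2.03]
[560, 150, 300] 2.5 [ 0.6   0.16 -0.09  0.   -1.32 -1.25]
```

Run:
```python
from h import *
import pickle
d={}
for n,p in (("scale",[560,195,230]),("rack",[575,-265,230])):
    bot.move_ptp(p,down(-1.6)); bot.pause(.2)
    s=bot.read_state(); im=bot.camera("wrist"); d[n]=s
    cv2.imwrite(f"pics/w_{n}.png",im[:,:,::-1]); cv2.imwrite(f"pics/w_{n}_v.png",cv2.resize(im[:,:,::-1],(800,600),interpolation=cv2.INTER_CUBIC)); print(s["t"],s["tcp_pos"])
pickle.dump(d,open("d.pkl","wb"))
```

```text
2.3583 [559.83167069 195.6544435  229.90364394]
4.2917 [ 575.40732235 -264.06787352  230.03390852]
```

View pics/w_scale_v.png

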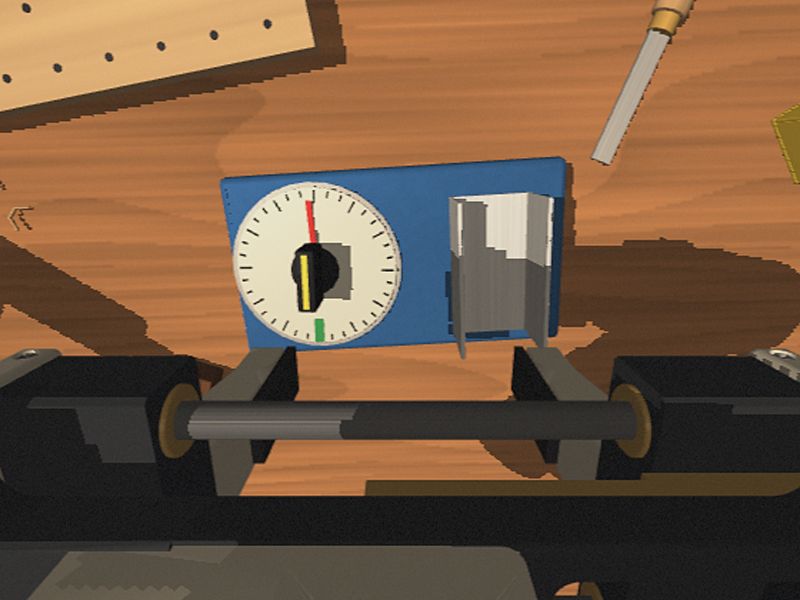

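View pics/w_rack_v.png

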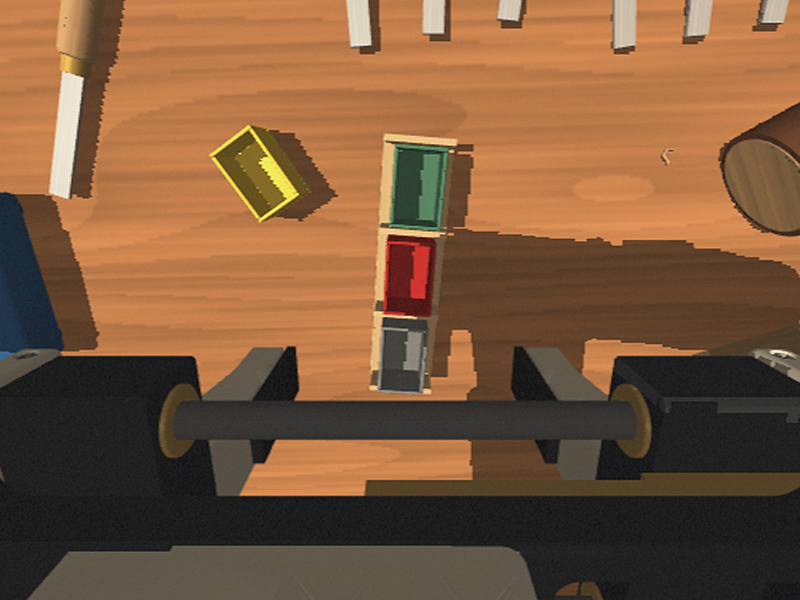

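The scale view (800x600) shows the dial centre near (317,264), the zero mark at (320,330), the pointer tip at (309,201) and the cradle between about (450,198) and (545,347). The rack view shows the open green tin in the far bay, with rim corners near (393,143), (449,145), (444,230) and (389,230). That confirms the choice.

Run:
```python
from h import *
import pickle
d=pickle.load(open("d.pkl","rb")); S=cam("wrist",d["scale"]); K=cam("wrist",d["rack"])
def U(c,u,v,z): return unproj(c,u*.7,v*.7,z)[:2].round(1)
print("tin rim",[U(K,*p,55) for p in ((393,143),(449,145),(444,230),(389,230))])
print("red rim",[U(K,*p,55) for p in ((387,237),(436,237),(433,317),(384,315))])
print("grey rim",[U(K,*p,55) for p in ((382,320),(430,320),(426,393),(378,391))])
print("dial c",U(S,317.5,264,52),"L/R/T/B",[U(S,*p,52) for p in((234,264),(401,268),(317,182),(318,346))])
print("ptr tip",U(S,309,201,55),"mark",U(S,320,330,55),"bar top ends",U(S,304,255,95),U(S,305,309,95))
print("walls",[U(S,*p,126) for p in((450,198),(463,357),(551,196),(546,348))])
print("housing",[U(S,*p,50) for p in((221,178),(575,157),(249,350))])
im=cv2.imread("pics/w_scale.png")[105:260,155:405]
cv2.imwrite("pics/c_scale.png",cv2.resize(im,None,fx=3.2,fy=3.2,interpolation=cv2.INTER_CUBIC))
```

```text
tin rim [array([ 670.3, -256. ]), array([ 667.7, -297.2]), array([ 605.1, -293.5]), array([ 606.3, -250.5])]
red rim [array([ 600.9, -248.7]), array([ 599.8, -287.2]), array([ 533.1, -284.3]), array([ 536. , -243.6])]
grey rim [array([ 531.7, -241.8]), array([ 530.5, -281.7]), array([ 462.2, -277.5]), array([ 465.4, -235.4])]
dial c [564.5 268. ] L/R/T/B [array([566.5, 335.4]), array([559.3, 200.8]), array([628.4, 262.8]), array([492.9, 273.9])]
ptr tip [614.6 269.5] mark [508.7 270.3] bar top ends [580.8 267.6] [541.  270.8]
walls [array([619.2, 168.9]), array([514.3, 159.9]), array([618.7, 108.3]), array([519.3, 104.5])]
housing [array([633.4, 336.3]), array([641. ,  66.9]), array([489.9, 334.3])]
```

View pics/c_scale.png

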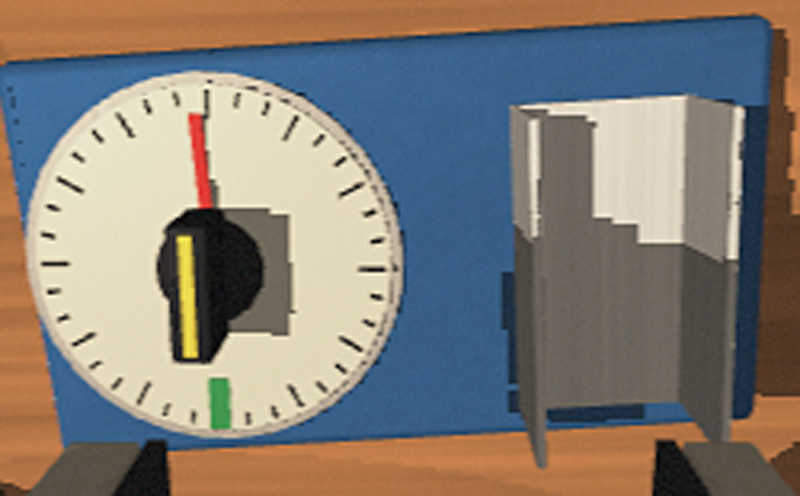

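Run:
```python
from h import *
import pickle
d=pickle.load(open("d.pkl","rb")); S=cam("wrist",d["scale"])
def U(u,v,z): return unproj(S,u/3.2+155,v/3.2+105,z)[:2].round(1)
print("L",U(535,118,126),U(543,466,126),"R",U(740,106,126),U(727,440,126))
print("Fl",U(687,95,78),U(680,402,78),"tip",U(196,113,55),"mark",U(220,403,55),"bar",U(185,236,95),U(190,358,95))
print("ticks 90deg",U(207,90,52),U(372,269,52))
for y in (-1.65,-1.57): print(bot.solve_ik([540,-80,30],down(y)),bot.solve_ik([540,-80,30],down(y-1.57)),bot.solve_ik([562,269,80],down(y)),bot.solve_ik([562,134,100],down(y-1.57)))
```

```text
L [616.3 162.7] [513.5 159.3] R [617.9 107.7] [520.5 104.6]
Fl [617.9 108.6] [513.6 105.2] tip [615.1 269.5] mark [508.7 270.6] bar [580.6 267.6] [540.3 270. ]
ticks 90deg [622.4 265.7] [557.9 211.8]
[ 0.21193473  0.35947279 -0.50906761  0.         -0.70225593  1.27965792] [ 0.21193473  0.35947279 -0.50906761  0.         -0.70225593 -0.29034208] [ 0.75933704  0.40106011 -0.28760373  0.         -0.8821325   0.73225562] [ 0.57246049  0.31380425 -0.37028626  0.         -0.88670581 -0.65086784]
[ 0.21193473  0.35947279 -0.50906761  0.         -0.70225593  1.35965792] [ 0.21193473  0.35947279 -0.50906761  0.         -0.70225593 -0.21034208] [ 0.75933704  0.40106011 -0.28760373  0.         -0.8821325   0.81225562] [ 0.57246049  0.31380425 -0.37028626  0.         -0.88670581 -0.57086784]
```

Run:
```python
from h import *
def st(m): s=bot.read_state(); print(m,round(s["t"],1),s["tcp_pos"].round(1),"w",round(s["width"],1),"F",s["contact_force"].round(1),"ff",round(s["finger_force"],1))
x,y,a=637.4,-274.3,-np.pi/2-.108
bot.move_gripper(88,15)
bot.move_ptp([x,y,110],down(a)); bot.line_to([x,y,20],120); bot.pause(.1); st("at tin")
bot.move_gripper(30,15); st("grip")
bot.line_to([x,y,120],150); st("lift")
bot.move_ptp([545,-80,60],down(-np.pi/2)); bot.line_to([545,-80,12],60); bot.pause(.1); st("bench")
bot.line_to([545,-80,10.5],30); st("bench2")
bot.move_gripper(88); bot.line_to([545,-80,110],150); st("off")
bot.move_ptp([545,-80,110],down(-np.pi/2+.03-np.pi/2)); bot.pause(.2)
s=bot.read_state(); im=bot.camera("wrist"); import pickle; pickle.dump(s,open("b.pkl","wb"))
cv2.imwrite("pics/bench.png",cv2.resize(im[:,:,::-1],(800,600)))
```

```text
at tin 6.2 [ 638.2 -274.4   21.3] w 87.5 F [-0.6  0.2  0.4] ff 0.0
grip 7.0 [ 637.4 -274.4   20. ] w 39.8 F [ 0.   0.4 -0.7] ff 15.0
lift 7.8 [ 636.6 -274.   118.9] w 39.9 F [ 0.   0.1 -2.2] ff 15.0
bench 9.7 [545.4 -79.9  12.4] w 40.0 F [ 0.1 -0.6 -1.4] ff 15.0
bench2 10.0 [545.  -80.   10.6] w 39.9 F [-0.7  0.2 -0.9] ff 15.0
off 11.8 [544.4 -80.  109.2] w 87.5 F [ 0.7  0.1 -0.5] ff 0.0
```

View pics/bench.png

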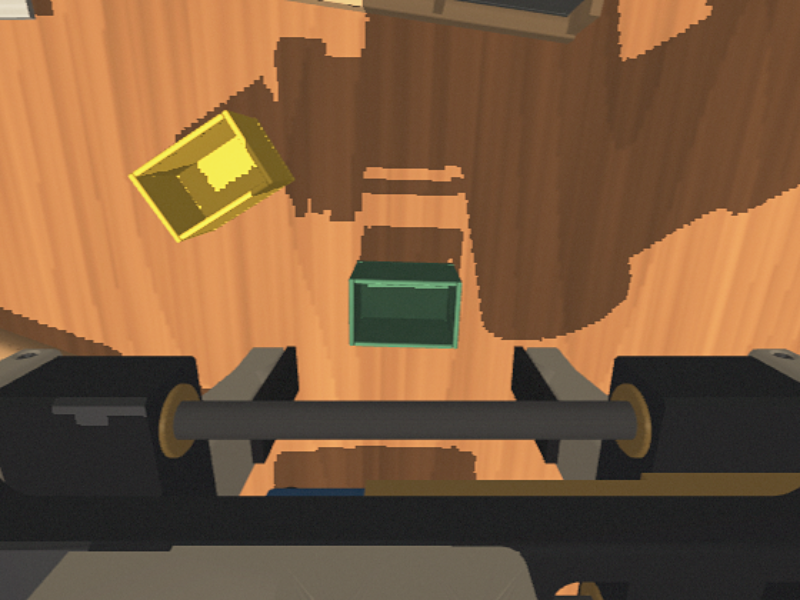

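The green tin stands upright and empty on the bench, with rim corners from about (350,280) to (459,347), centred between the fingers. Next I'll take it by its ends and place it in the cradle.

Run:
```python
from h import *
def st(m): s=bot.read_state(); print(m,round(s["t"],1),s["tcp_pos"].round(1),"w",round(s["width"],1),"F",s["contact_force"].round(1),"ff",round(s["finger_force"],1))
bot.move_ptp([545,-80,80],down(-np.pi)); bot.line_to([545,-80,12],100); bot.pause(.1)
bot.move_gripper(50,15); st("grip")
bot.line_to([545,-80,170],200); st("lift")
q=down(-np.pi+.03); x,y=565,133.7
bot.move_ptp([x,y,170],q); bot.line_to([x,y,100],100); bot.pause(.1); st("above floor")
bot.line_to([x,y,84],40); bot.pause(.3); st("pressed")
bot.move_gripper(88); bot.pause(.3); st("open")
bot.line_to([x,y,210],150)
bot.move_ptp([545,195,230],down(-1.6)); bot.pause(1.0)
s=bot.read_state(); im=bot.camera("wrist"); import pickle; pickle.dump(s,open("c.pkl","wb")); print(s["t"])
cv2.imwrite("pics/w_placed.png",im[:,:,::-1])
cv2.imwrite("pics/placed.png",cv2.resize(im[85:260,155:405,::-1],None,fx=3.2,fy=3.2,interpolation=cv2.INTER_CUBIC))
```

```text
grip 15.1 [545.1 -80.   12.1] w 62.0 F [-0.4  0.   1.9] ff 15.0
lift 16.0 [544.1 -80.  168.7] w 62.0 F [-0.  -1.1 -1.9] ff 15.0
above floor 17.9 [565.6 133.9 100.9] w 61.9 F [ 0.4 -0.2 -1. ] ff 15.0
pressed 18.7 [565.  133.7  84.1] w 62.1 F [-0.1 -0.  -0.4] ff 15.0
open 19.7 [565.  133.7  84. ] w 87.5 F [0.6 0.7 0.1] ff 0.0
22.9417
```

View pics/placed.png

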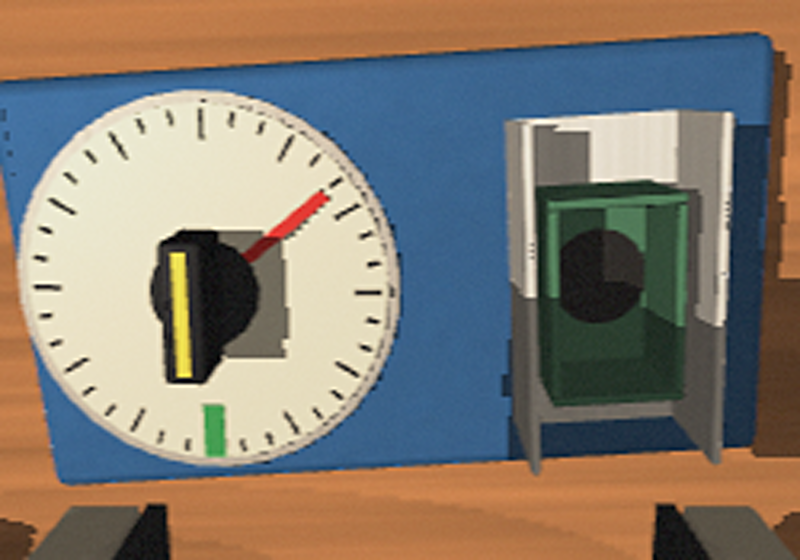

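The green tin stands upright in the cradle, clear of both walls, with its rim spanning about (540,190) to (687,400) in the crop. The pointer has swung to (327,196), the dial centre is at (210,277) and the mark is at (214,431). Next I'll turn the knob counter-clockwise.

```bash
cat >> h.py <<'E'
def wrap(a): return (a+np.pi)%(2*np.pi)-np.pi
def ang(p,c): d=np.asarray(p)[:2]-np.asarray(c)[:2]; return np.arctan2(d[1],d[0])
E
python3 - <<'E'
from h import *
import pickle
s=pickle.load(open("c.pkl","rb")); S=cam("wrist",s)
U=lambda u,v,z=55: unproj(S,u/3.2+155,v/3.2+85,z)[:2]
tip,mark,dc=U(327,196),U(214,431),U(210,277,52); b1,b2=U(178,253,95),U(183,377,95)
print(tip,mark,dc,b1,b2,"bar mid",(b1+b2)/2)
print("tin rim",[U(*p,114) for p in((545,197),(687,193),(683,398),(549,403))])
c=np.array([561.7,269.3])
at,am,ab=ang(tip,c),ang(mark,c),ang(b2,b1)
turn=at-am; turn=turn%(2*np.pi)
print("tip r",np.hypot(*(tip-c)),"mark r",np.hypot(*(mark-c)),at,am,ab,"ccw turn",turn)
yaw=wrap(ab+np.pi)+np.pi/2   # bar axis near 0 -> closing line at +pi/2
q=down(yaw); p=[*c,200]; print(yaw,bot.solve_ik(p,q))
bot.move_gripper(60,15); bot.move_ptp(p,q); bot.line_to([*c,69],120); bot.pause(.1)
bot.move_gripper(5,15); r=bot.read_state(); print(r["width"],r["contact_force"],r["moment"],r["t"])
j=np.array(r["joint_pos"]); n=3
j=np.array(bot.solve_ik([*c,69],q)); print(j)
for k in range(1,n+1):
    g=j.copy(); g[5]+=turn*k/n; bot.move_joints(g)
bot.pause(.2); r=bot.read_state(); print(r["joint_pos"],r["contact_force"],r["moment"],r["tcp_pos"])
bot.move_gripper(60); bot.line_to([*c,200],150)
bot.move_ptp([545,195,230],down(-1.6)); bot.pause(.5)
s=bot.read_state(); im=bot.camera("wrist"); pickle.dump(s,open("e.pkl","wb")); print(s["t"])
cv2.imwrite("pics/w_turned.png",im[:,:,::-1])
cv2.imwrite("pics/turned.png",cv2.resize(im[85:260,155:405,::-1],None,fx=3.2,fy=3.2,interpolation=cv2.INTER_CUBIC))
E
```

```text
[592.60630011 224.46115996] [508.30231187 270.96927308] [565.21965673 267.86952255] [580.53333105 267.70760803] [540.82219132 270.11341921] bar mid [560.67776119 268.91051362]
tin rim [array([596.14777393, 157.59227836]), array([596.07417128, 117.49877727]), array([535.2197878 , 115.34112458]), array([534.82824177, 155.66352216])]
tip r 54.458433350152575 mark r 53.42377345282439 -0.9673045434476166 3.110341682200437 3.0810838308332267 ccw turn 2.2055390815315326
1.5102875040383292 [ 0.76005258  0.29164037 -0.14714412  0.         -1.13201185 -2.39135773]
13.419042586705705 [ 1.19501047 -8.51519076  2.56519365] [-3.11856799 -0.55695958  0.04541131] 28.575
[ 0.76005258  0.41316865 -0.29838576  0.         -0.85924192 -2.39135773]
[ 0.75852743  0.41279837 -0.29989878  0.0016471  -0.8617309  -0.18578721] [ 0.95445715 -7.36836882  3.87938001] [-2.93012272 -0.23431993 -0.01325492] [561.18916911 266.91959533  68.93018481]
34.4083
```

View pics/turned.png

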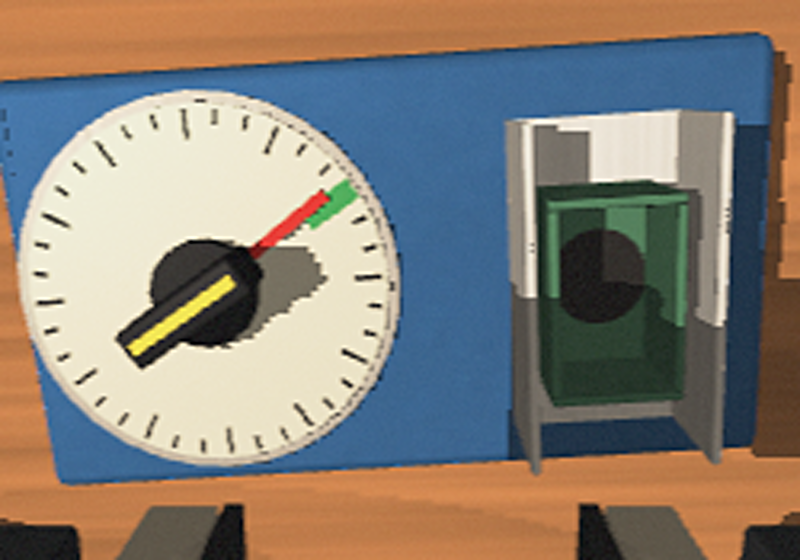

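The mark's centre is at about (331,205) and the pointer tip at (326,196). The mark lags the tip clockwise by about 3 to 4 mm, so I'll compute a small correction.

Run:
```python
from h import *
import pickle
s=pickle.load(open("e.pkl","rb")); S=cam("wrist",s)
U=lambda u,v,z=55: unproj(S,u/3.2+155,v/3.2+85,z)[:2]
g=cv2.imread("pics/w_turned.png").astype(int); b,G,r=g[...,0],g[...,1],g[...,2]
def pts(m):
    m[:, :220]=False; m[:,275:]=False; m[:130]=False; m[175:]=False
    y,x=np.nonzero(m); return np.array([unproj(S,a,bb,55)[:2] for a,bb in zip(x,y)])
gr=pts((G>r+25)&(G>b+25)); rd=pts((r>G+50)&(r>b+50))
for c in ([561.5,267.5],[561.7,269.3],[563,267.5]):
    c=np.array(c); 
    for n,P in(("green",gr),("red",rd)):
        rr=np.hypot(*(P-c).T); a=np.arctan2(*(P-c).T[::-1])
        k=rr>(0 if n=="green" else 35)
        out=(rr>56); print(c,n,len(P),"r",rr.min().round(1),rr.max().round(1),"a",np.percentile(a[k],[0,5,50,95,100]).round(3), "outer part a", (np.percentile(a[out],[0,50,100]).round(3) if out.sum() else None))
tip=U(326,196);print("tip",tip,"bar",ang(U(133,350,95),U(232,282,95)),"lower edge",U(314,229),U(360,197),"centre",U(331,205))
```

```text
[561.5 267.5] green 101 r 41.4 61.8 a [-1.071 -1.055 -1.    -0.927 -0.915] outer part a [-1.048 -0.981 -0.915]
[561.5 267.5] red 129 r 19.3 52.8 a [-0.981 -0.962 -0.913 -0.858 -0.855] outer part a None
[561.7 269.3] green 101 r 42.8 63.2 a [-1.094 -1.076 -1.021 -0.947 -0.936] outer part a [-1.066 -1.003 -0.936]
[561.7 269.3] red 129 r 20.6 54.1 a [-1.011 -0.995 -0.941 -0.894 -0.886] outer part a None
[563.  267.5] green 101 r 40.6 61.0 a [-1.102 -1.082 -1.024 -0.947 -0.936] outer part a [-1.071 -1.006 -0.936]
[563.  267.5] red 129 r 18.4 51.8 a [-1.015 -0.996 -0.941 -0.89  -0.883] outer part a None
tip [592.62225359 224.88702966] bar 2.130927196870207 lower edge [581.47474954 229.67599668] [591.93782216 213.22073034] centre [589.51970466 223.3335412 ]
```

Run:
```python
from h import *
import pickle
c=np.array([561.2,266.6]); yaw=1.5103+2.2055; q=down(yaw)
bot.move_gripper(60,15); bot.move_ptp([*c,200],q); bot.line_to([*c,69],120); bot.pause(.1)
bot.move_gripper(5,15); r=bot.read_state(); print(r["width"],r["contact_force"],r["joint_pos"][5])
j=np.array(bot.solve_ik([*c,69],q)); j[5]+=.065; bot.move_joints(j); bot.pause(.2)
r=bot.read_state(); print(r["joint_pos"][5],r["contact_force"],r["tcp_pos"])
bot.move_gripper(60); bot.line_to([*c,200],150)
bot.move_ptp([545,195,230],down(-1.6)); bot.pause(.5)
s=bot.read_state(); im=bot.camera("wrist"); print(s["t"]); S=cam("wrist",s)
g=im.astype(int); r,G,b=g[...,0],g[...,1],g[...,2]
def pts(m):
    m[:, :220]=False; m[:,275:]=False; m[:130]=False; m[175:]=False
    y,x=np.nonzero(m); return np.array([unproj(S,a,bb,55)[:2] for a,bb in zip(x,y)])
for n,m in(("green",(G>r+25)&(G>b+25)),("red",(r>G+50)&(r>b+50))):
    P=pts(m)-[561.5,267.5]; rr=np.hypot(*P.T); a=np.arctan2(P[:,1],P[:,0]); k=rr>(56 if n=="green" else 35)
    print(n,np.percentile(a[k],[0,50,100]).round(3))
cv2.imwrite("pics/final.png",cv2.resize(im[85:260,155:405,::-1],None,fx=3.2,fy=3.2,interpolation=cv2.INTER_CUBIC))
```

```text
13.968624588048929 [ 0.26702899 -0.02817304 -0.58338419] -0.1831343516504464
-0.11923166743155489 [ 0.54263459  0.28819377 -0.95884633] [561.26008641 266.64304063  68.97907401]
41.625
green [-0.986 -0.917 -0.851]
red [-0.981 -0.914 -0.856]
```

View pics/final.png

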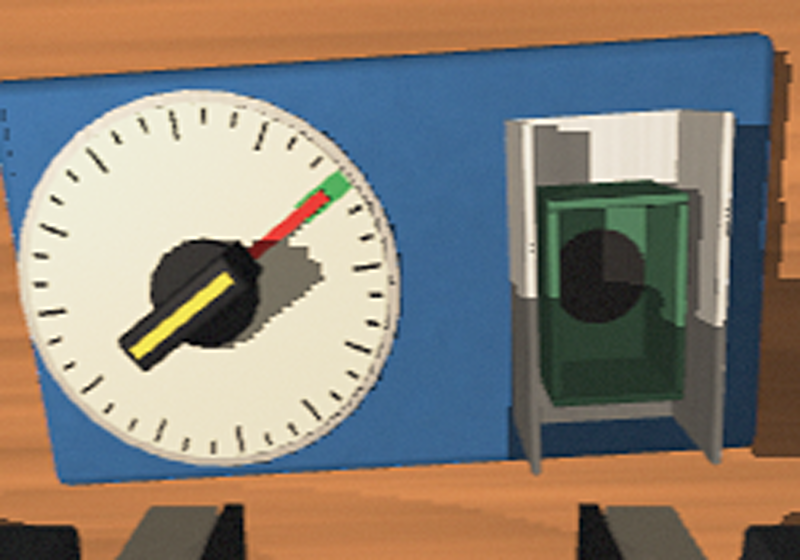

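The pointer tip at (327,196) lies on the middle of the green mark, and the tin stands upright and centred in the cradle. The hand is clear, so I'm handing in.

```bash
python3 -c "
from plant import bot
print(bot.close_job())"
```

```text
the job is handed in; nothing more can be done
None
```

I handed the job in at about 42 s: the green tin stands upright and let go in the cradle, and the red pointer's tip is on the green zero mark (within about 0.003 rad in the last picture); no verdict came back.

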